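# Set the outfeed roller and change the pug mill over from mix to pug

### The arm

A 6-joint arm with a two-finger parallel gripper is mounted at the origin on the work surface. World frame = base frame: x ahead of the robot, y to its left, z up, the work surface at z = 0. Lengths are in m, angles in rad, forces in N, time in s.
With the tool pointing down it reaches from about 0.325 to 0.9 m from the base axis. Payload 6.1 kg.
Tool frame: the origin (TCP) lies midway between the tips of the shut fingers; the grasp point (between the pads) lies 19 mm behind it; x points along the fingers, y is the direction in which the jaws open and shut, and the axes are right-handed (so a half turn about x gives the same grasp; the last joint's range is limited). The gripper opens to 85 mm and grips with 20 to 120 N. Pads are 22 mm wide; open, the fingers measure 114 mm over their backs; the gripper's body (76 mm by 85 mm) begins 54 mm behind the grasp point. The pads swing forward as they close: fully open they stand 13 mm farther back than shut.
Start: joints at [1.167, 0.22, 1.526, -0, 1.395, -0.126], TCP at [0.171, 0.601, 0.231] pointing down, gripper open.
Joint ranges: [-2.98, 2.98], [-0.91, 2.08], [0.09, 2.57], [-1.24, 4.39], [0.2, 2.65], [-2.68, 2.68]. Speed limits (rad/s): [2.57, 2.57, 3.01, 3.14, 3.14, 3.14].

### API

Orientations are given as a unit quaternion [w, x, y, z].
In Python, from station import telemetry, grab_frame, ticket, boxes_of gives the robot as it stands.
- The arm moves only by the tool apply_moves, never from a script. Its argument "rows" is a list of rows, each an object of numbers: "tx", "ty", "tz": the shift along the tool's x, y, z in cm; "spin": the turn about the tool's x in rad. In form: [{"tx": .., "ty": .., "tz": .., "spin": ..}, ...]. A call has 1 to 20 rows; each row shifts and turns the pose as measured when the row begins, along the tool's axes as they then stand; what a row does not reach is not made up. A row lasts 1/10 s, in which the tool goes at most 50 mm and 8.59 degrees, less where a joint would pass 70% of its speed; a pose out of reach is approached as far as the arm can. A call with a gripper value outside its range is refused whole. "grip" is the closure, from 0 (fully open) to 1 (shut), set as the call begins (left out, the last holds). The fingers move at their own pace and stop on an object; "newtons" is the grip in N (left out, the last holds). Time passes only in rows, so rows that do not move let the fingers close. It gives the time, the measured TCP pose, the force and the opening at its end, in the units of the state.
- telemetry.observe(): the state, without advancing time (a new reading comes with each control period).
- grab_frame(name): name is "scene" or "side" or "wrist"; returns a dict with "frame" (384x512x3 uint8, red, green, blue), "mtx" (3x3 intrinsics, pixels), "view" (4x4, takes a point from world to camera coordinates); the wrist camera has in their place "mount" (4x4, takes a point from camera to tool coordinates, whose origin is the TCP and whose axes are the tool frame's). Camera axes: x right, y up, looking along -z (the intrinsics and any distortion apply to the point x, -y, -z); pixel columns grow to the right and rows downward; lengths in m; the calibration is good to about 2 mm. The wrist camera is an equidistant fisheye: a pixel r from the principal point sees the ray r / f radians off the axis. A picture is of the moment at which its call begins: read the wrist's pose just before it. There is no depth.
- ticket.close_job(): hands the job in, once; it reports no verdict.
Trained networks look in the newest picture that a camera, given by its name, has taken for a name from the list of things; names that differ only in an ending like _2 or _b are one class to them, and where a whole thing is asked for, a point or a joint stands for the part that bears it (a point fixed in the world has none). Each returns a list of dicts, best first, with "confidence" (0 to 1); they miss things now and then, are a little off and sometimes report something else, mostly with a low value. They report only what shows in the picture. A call takes as long as a camera call. They do not tell look-alikes from the thing itself.
- boxes_of(camera, target): "bbox" ([left, top, right, bottom] in pixels, round what is visible of it).
The state is a dict: "t": time; "q": joint angles; "joint_vel": joint speeds; "joint_efforts": joint torques, N m; "position": TCP position; "eef_rot": TCP orientation; "force": force on the tool from outside, world axes, zero at the start; "wrist_torque": the same for the moment, N m; "width": finger opening in m.
Only numpy, scipy, OpenCV 4.12 (cv2) and the standard library are available. Lean on these libraries where they do the work, as an engineer would, in place of code of your own. Each camera call takes 0.05 s, during which the arm holds its last target. There are 200 camera calls.

### The job

The pug mill is running in mix, its switch handle over towards the motor: stop it by bringing the handle to centre off, leave it there about two seconds so that the auger comes to rest, then throw it fully over towards the nozzle to pug. Before it goes over to pug, raise the outfeed roller on its ratchet stand so that the top of the roller is level with the bottom of the nozzle bore, and leave it resting on the pawl at that notch. Disturb nothing else on the bench.

Things in the scene. Friction and masses are not known exactly. Their poses are not given: they have to be found in the camera images.
- pugmill: Bench pug mill, fixed, 800 mm long, 430 mm high at its hopper: stainless barrel (130 mm across, axis 270 mm up), nozzle at one end, motor at the other. Origin on the bench under the nozzle mouth; +y runs along the barrel out of the nozzle, -y to the motor, -x is the robot's side, z up. Grey control box, 120 x 130 mm, top 200 mm up, on its -x side.
- nozzle_lip (a point): Lowest point of the nozzle bore (76 mm bore, 100 mm outside) at the mouth, 232 mm above the bench.
- switch_shaft (a point): Point on the vertical axis of the changeover switch on the control box, 250 mm above the bench; in the mill's frame 115 mm to -x and 190 mm to -y of the origin.
- changeover (a joint): Turn of the switch about its vertical shaft (rad): -0.785 handle slanted to the motor side = mix; 0 square to the barrel, pointing to the mill's -x = centre off; +0.785 slanted to the nozzle side = pug. A spring detent holds each of the three: up to 4 N at the knob to leave it; past half way (0.39) the handle is drawn on to the next. Stops at +-0.83.
- switch_knob (a point): Upright black knob at the end of the black switch handle: 28 mm across, 222 to 268 mm above the bench; this point is on its axis, 250 mm above the bench, 85 mm from the switch shaft. Below it the flat handle bar, 18 mm wide, 213 to 223 mm above the bench. It swings in a level arc round the shaft and is fixed to the bar, so it turns in fingers that do not turn with it.
- stand: Outfeed roller stand, fixed, in front of the nozzle: dark steel foot 170 x 150 x 8 mm, square tube 112 mm high, pawl with a release tail on its +y side. Origin at the centre of the foot's underside; x parallel to the roller, z up.
- outfeed_column (a joint): Height of the ratchet column (m). Notches every 16 mm: 0 (lowest), 0.016 ... 0.080; a tooth clicks over the pawl within 1 mm past each. Let go, it drops onto the last notch passed; it cannot be pushed down (only by easing it up and pressing the pawl's tail down can it be lowered). Starts on notch 0, 1 or 2; the set height is the fourth above the lowest, 0.064. Lifting takes 6 to 11 N.
- roller_top (a point): Middle of the top line of the outfeed roller: plain aluminium, 40 mm across, 164 mm long, level, along the stand's x, across the extrusion; free to spin. Its axis is 20 mm below this point; the 20 mm wide bar under it is 45 mm below. 168 mm above the bench at joint 0, 232 mm at the set height.
There are look-alikes about, which are no part of the job. There is more than one size of the stand; the one meant has the size given above.

How it is judged:
By the outcome, as a careful person would: the job done as asked, in the order asked, and still so for the second after the job is handed in, with the robot touching nothing.
It also fails if it takes over 70 s, if anything falls off the work surface, if the arm or the gripper's body presses on something with over 40 N, if the wrist force passes 120 N, or if a joint passes its speed limit or range.

## Working session

There is one attempt and no reset: what is moved stays moved. The work goes in short steps, Python scripts to look and compute and a tool call to move; the robot and the scene stay as the last step left them, time stands still between calls to the robot, and variables do not carry over. Pictures are saved under pics/ and viewed, about 8 in all and at most 12, crops included, and the job is handed in when it is done.

Besides the shell and the picture viewer there is one more tool, called after "Emit:" in YAML: its name, and indented under it one key for each argument. apply_moves: Moves the arm, as the interface text tells. Its arguments: {"type":"object","properties":{"rows":{"type":"array","items":{"type":"object","properties":{"tx":{"type":"number"},"ty":{"type":"number"},"tz":{"type":"number"},"spin":{"type":"number"}}}},"grip":{"type":"number"},"newtons":{"type":"number"}},"required":["rows"]}

```bash
mkdir -p pics; ls; python3 - <<'E'
from station import telemetry, grab_frame, boxes_of
import cv2, numpy as np
s=telemetry.observe(); print({k:np.round(v,3).tolist() for k,v in s.items()})
for c in ["scene","side"]:
    g=grab_frame(c); cv2.imwrite(f"pics/{c}1.png",g["frame"][:,:,::-1])
    np.savez(f"{c}.npz",**g)
    print(c,np.round(g["mtx"],1).tolist(),np.round(g["view"],3).tolist(),[k for k in g])
    for t in ["pugmill","stand","switch_knob","roller_top","changeover","outfeed_column"]:
        print(t,[(np.round(b["bbox"]).tolist(),round(b["confidence"],2)) for b in boxes_of(c,t)])
a=cv2.imread("pics/scene1.png");b=cv2.imread("pics/side1.png")
E
```

```text
pics
{'t': 0.0, 'q': [1.167, 0.221, 1.528, 0.0, 1.395, -0.126], 'joint_vel': [0.0, 0.0, 0.001, -0.001, -0.001, -0.0], 'joint_efforts': [0.002, -49.69, -38.94, 0.0, 0.011, 0.0], 'position': [0.171, 0.6, 0.23], 'eef_rot': [0.7, 0.097, 0.7, -0.099], 'force': [-0.098, 0.329, 0.222], 'wrist_torque': [0.028, -0.025, -0.075], 'width': 0.085}
scene [[350.3, 0.0, 254.1], [0.0, 350.3, 201.3], [0.0, 0.0, 1.0]] [[-0.646, 0.763, 0.012, 0.351], [-0.524, -0.455, 0.72, 0.108], [0.555, 0.46, 0.694, -1.115], [0.0, 0.0, 0.0, 1.0]] ['frame', 'mtx', 'view']
pugmill [([0.0, 55.0, 218.0, 321.0], 0.72)]
stand [([355.0, 208.0, 405.0, 280.0], 0.95), ([205.0, 253.0, 313.0, 384.0], 0.66)]
switch_knob []
roller_top [([379.0, 209.0, 397.0, 255.0], 0.89), ([226.0, 252.0, 295.0, 352.0], 0.58), ([0.0, 56.0, 216.0, 318.0], 0.47)]
changeover [([164.0, 125.0, 177.0, 150.0], 0.56)]
outfeed_column [([224.0, 251.0, 292.0, 350.0], 0.81), ([383.0, 209.0, 396.0, 257.0], 0.67)]
side [[381.7, 0.0, 255.9], [0.0, 381.7, 187.3], [0.0, 0.0, 1.0]] [[0.91, -0.415, -0.012, -0.458], [0.266, 0.562, 0.783, -0.246], [-0.318, -0.716, 0.622, -0.847], [0.0, 0.0, 0.0, 1.0]] ['frame', 'mtx', 'view']
pugmill [([286.0, 115.0, 510.0, 381.0], 0.84)]
stand [([247.0, 132.0, 328.0, 218.0], 0.86), ([135.0, 170.0, 186.0, 227.0], 0.71)]
switch_knob [([320.0, 204.0, 344.0, 254.0], 0.87)]
roller_top [([134.0, 170.0, 176.0, 199.0], 0.69), ([255.0, 132.0, 305.0, 172.0], 0.67)]
changeover [([320.0, 206.0, 344.0, 255.0], 0.58)]
outfeed_column [([254.0, 133.0, 311.0, 169.0], 0.95), ([132.0, 170.0, 179.0, 198.0], 0.84)]
```

View pics/scene1.png

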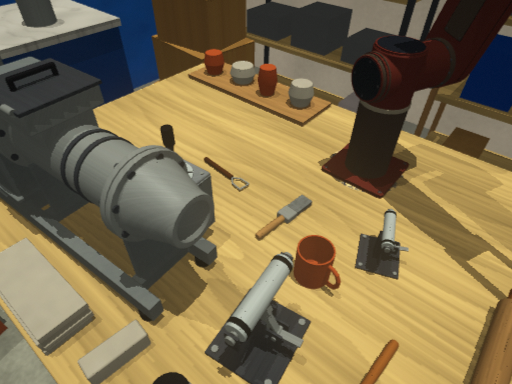

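View pics/side1.png

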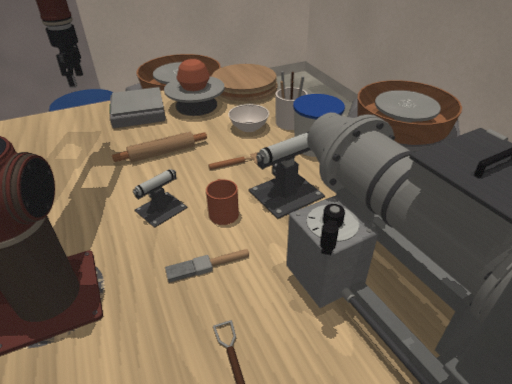

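Look-alikes: small stand at scene (380,245)/side (160,195), and large stand at scene (262,315)/side (285,165). The large one, in front of the nozzle, should be the right one. The switch is on the grey box at side (333,225). I'll check these in close crops.

```bash
python3 - <<'E'
import cv2, numpy as np
a=cv2.imread("pics/scene1.png");b=cv2.imread("pics/side1.png")
r=lambda im,x,y,w,h,f:cv2.resize(im[y:y+h,x:x+w],None,fx=f,fy=f,interpolation=cv2.INTER_CUBIC)
A=r(a,190,234,140,150,4)[:, :560]; 
B=r(b,240,120,120,80,2); C=r(b,275,190,110,110,3)
D=r(a,120,110,110,50,3)
o=np.zeros((600,800,3),np.uint8)
o[:600,:420]=r(a,190,234,140,150,3).shape and 0
x=r(a,190,234,140,150,3); o[:450,:420]=x; o[450:600,:330]=D
o[:330,430:760]=C; o[340:500,430:670]=B
cv2.imwrite("pics/crop1.png",o)
E
```

```text
(no output)
```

View pics/crop1.png

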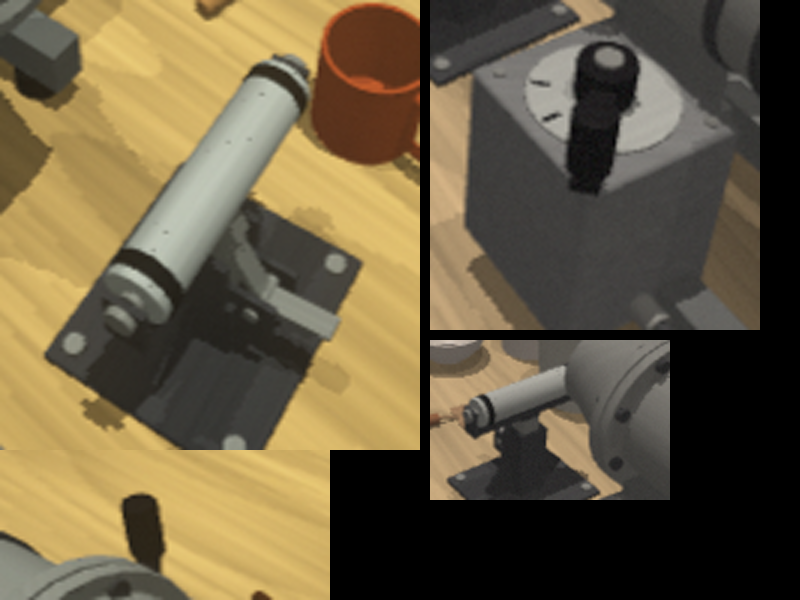

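```bash
cat > h.py <<'E'
import numpy as np
C={c:dict(np.load(f"{c}.npz")) for c in ["scene","side"]}
def ray(c,p):
    K,V=C[c]["mtx"],C[c]["view"]; R=V[:3,:3]; o=-R.T@V[:3,3]
    d=np.linalg.inv(K)@[p[0],p[1],1]; d=R.T@(d*[1,-1,-1]); return o,d/np.linalg.norm(d)
def atz(c,p,z):
    o,d=ray(c,p); return o+d*(z-o[2])/d[2]
def tri(ps):
    A=0;b=0
    for c,p in ps:
        o,d=ray(c,p);M=np.eye(3)-np.outer(d,d);A=A+M;b=b+M@o
    return np.linalg.solve(A,b)
def proj(c,X):
    K,V=C[c]["mtx"],C[c]["view"]; q=V[:3,:3]@X+V[:3,3]; q=K@(q*[1,-1,-1]); return q[:2]/q[2]
E
python3 - <<'E'
from h import *
np.set_printoptions(precision=3,suppress=True)
for c in C: print(c,"cam",ray(c,(0,0))[0])
print("knobtop tri",tri([("scene",(167,128)),("side",(331,223))]))
print("knobtop z",atz("scene",(167,128),.268),atz("side",(331,223),.268))
print("knob bottom",atz("scene",(170,150),.222),atz("side",(325,253),.222))
print("hub",atz("side",(334,209),.25),atz("side",(334,209),.235))
print("box top corners(z=.2): ",[atz("side",((x-430)/3+275,y/3+190),.2) for x,y in [(475,65),(598,193),(735,130)]])
print("disc ctr",atz("side",((605-430)/3+275,98/3+190),.2))
print("foot scene",[atz("scene",p,.008) for p in [(205.7,352.3),(310.7,321.3)]])
print("foot side",[atz("side",p,.008) for p in [(249.5,191.5),(290,212),(325,194)]])
print("roller robot end tri",tri([("scene",(283,262)),("side",(264,156))]))
for z in (.148,.164,.18): print(z,atz("scene",(283,262),z),atz("scene",(236.7,330.7),z),atz("side",(264,156),z))
E
```

```text
scene cam [0.902 0.294 0.691]
side cam [ 0.213 -0.658  0.714]
knobtop tri [ 0.513 -0.285  0.268]
knobtop z [ 0.512 -0.283  0.268] [ 0.515 -0.286  0.268]
knob bottom [ 0.524 -0.269  0.222] [ 0.496 -0.305  0.222]
hub [ 0.552 -0.243  0.25 ] [ 0.563 -0.229  0.235]
box top corners(z=.2):  [array([ 0.505, -0.167,  0.2  ]), array([ 0.517, -0.297,  0.2  ]), array([ 0.623, -0.289,  0.2  ])]
disc ctr [ 0.566 -0.231  0.2  ]
foot scene [array([0.739, 0.043, 0.008]), array([0.553, 0.162, 0.008])]
foot side [array([0.549, 0.144, 0.008]), array([0.614, 0.015, 0.008]), array([0.742, 0.04 , 0.008])]
roller robot end tri [0.568 0.088 0.162]
0.148 [0.559 0.083 0.148] [0.716 0.107 0.148] [0.578 0.106 0.148]
0.164 [0.569 0.089 0.164] [0.722 0.113 0.164] [0.567 0.084 0.164]
0.18 [0.579 0.095 0.18 ] [0.727 0.118 0.18 ] [0.557 0.062 0.18 ]
```

```bash
cat >> h.py <<'E'
from scipy.spatial.transform import Rotation as Ro
def plan(s,target,yaw):
    """tool down; tool y along world dir yaw (mod pi). prints spin, then shift cm in tool axes after spin"""
    w,x,y,z=s["eef_rot"]; R=Ro.from_quat([x,y,z,w]).as_matrix()
    cur=np.arctan2(R[1,1],R[0,1]); d=yaw-cur
    best=[]
    for sg in (1,-1):
        for k in (-1,0,1,2):
            R2=R@Ro.from_euler("x",sg*(d+k*np.pi)).as_matrix()
            e=np.arctan2(R2[1,1],R2[0,1])-yaw
            if abs(np.sin(e))<.02 and abs(d+k*np.pi)<2.5: best.append((round(sg*(d+k*np.pi),3),np.round(100*R2.T@(np.array(target)-s["position"]),2)))
    print("x axis",np.round(R[:,0],3),"y",np.round(R[:,1],3),"q6",round(s["q"][5],2)); print(best)
E
python3 - <<'E'
from h import *; from station import telemetry
s=telemetry.observe()
plan(s,(.647,.1,.32),np.pi/2+.15)
E
```

```text
x axis [ 0.  0. -1.] y [0.274 0.962 0.   ] q6 -0.13
[(np.float64(-0.428), array([ -8.87, -56.65,  39.54]))]
```

Emit:
apply_moves:
  rows:
    - {"spin": -0.143, "tx": -3}
    - {"spin": -0.143, "tx": -3}
    - {"spin": -0.142, "tx": -3}
    - {"ty": -3.5, "tz": 2.5}
    - {"ty": -3.5, "tz": 2.5}
    - {"ty": -3.5, "tz": 2.5}
    - {"ty": -3.5, "tz": 2.5}
    - {"ty": -3.5, "tz": 2.5}
    - {"ty": -3.5, "tz": 2.5}
    - {"ty": -3.5, "tz": 2.5}
    - {"ty": -3.5, "tz": 2.5}
    - {"ty": -3.5, "tz": 2.5}
    - {"ty": -3.5, "tz": 2.5}
    - {"ty": -3.5, "tz": 2.5}
    - {"ty": -3.5, "tz": 2.5}
    - {"ty": -3.5, "tz": 2.5}
  grip: 0
  newtons: 60

```text
invalid input
```

```bash
cat >> h.py <<'E'
def wray(g,s,p):
    w,x,y,z=s["eef_rot"]; R=Ro.from_quat([x,y,z,w]).as_matrix(); M=g["mount"]; K=g["mtx"]
    u=np.array([p[0]-K[0,2],p[1]-K[1,2]]); r=np.hypot(*u)+1e-9; th=r/K[0,0]
    d=np.array([np.sin(th)*u[0]/r,-np.sin(th)*u[1]/r,-np.cos(th)])
    return R@M[:3,3]+s["position"], R@M[:3,:3]@d
def watz(g,s,p,z):
    o,d=wray(g,s,p); return o+d*(z-o[2])/d[2]
E
python3 - <<'E'
from h import *; from station import *
import cv2
s=telemetry.observe(); print(np.round(s["position"],3)); plan(s,(.647,.1,.32),np.pi/2+.15)
g=grab_frame("wrist"); cv2.imwrite("pics/w1.png",g["frame"][:,:,::-1]); np.savez("w1.npz",**g,**{"s_"+k:v for k,v in s.items()})
print(g["mtx"],np.round(g["mount"],3))
print(boxes_of("wrist","roller_top"),boxes_of("wrist","stand"))
E
```

```text
[0.171 0.601 0.231]
x axis [ 0.  0. -1.] y [0.274 0.962 0.   ] q6 -0.13
[(np.float64(-0.428), array([ -8.87, -56.65,  39.54]))]
[[297.31863964   0.         251.99161988]
 [  0.         297.31863964 189.75216688]
 [  0.           0.           1.        ]] [[-0.     0.326 -0.945 -0.142]
 [ 1.    -0.    -0.001 -0.   ]
 [-0.    -0.945 -0.326 -0.084]
 [ 0.     0.     0.     1.   ]]
[{'bbox': [3.0, 281.7, 54.0, 337.2], 'confidence': 0.72}] [{'bbox': [94.7, 370.9, 121.6, 382.7], 'confidence': 0.76}, {'bbox': [5.2, 252.3, 85.3, 337.1], 'confidence': 0.72}]
```

View pics/w1.png

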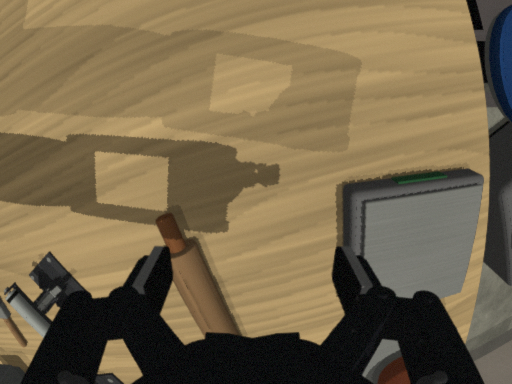

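Emit:
apply_moves:
  rows:
    - {"tx": -3, "ty": 0, "tz": 0, "spin": -0.143}
    - {"tx": -3, "ty": 0, "tz": 0, "spin": -0.143}
    - {"tx": -3, "ty": 0, "tz": 0, "spin": -0.142}
    - {"tx": 0, "ty": -3.5, "tz": 2.5, "spin": 0}
    - {"tx": 0, "ty": -3.5, "tz": 2.5, "spin": 0}
    - {"tx": 0, "ty": -3.5, "tz": 2.5, "spin": 0}
    - {"tx": 0, "ty": -3.5, "tz": 2.5, "spin": 0}
    - {"tx": 0, "ty": -3.5, "tz": 2.5, "spin": 0}
    - {"tx": 0, "ty": -3.5, "tz": 2.5, "spin": 0}
    - {"tx": 0, "ty": -3.5, "tz": 2.5, "spin": 0}
    - {"tx": 0, "ty": -3.5, "tz": 2.5, "spin": 0}
    - {"tx": 0, "ty": -3.5, "tz": 2.5, "spin": 0}

```text
t: 2.05
position: [0.4519, 0.3227, 0.3259]
eef_rot: [0.705, -0.063, 0.703, 0.064]
force: [0.4, 1.6, -0.4]
width: 0.0856
```

```bash
python3 - <<'E'
from h import *; from station import *
s=telemetry.observe(); plan(s,(.647,.1,.32),np.pi/2+.15)
E
```

```text
x axis [ 0.003  0.003 -1.   ] y [-0.179  0.984  0.002] q6 -1.27
[(np.float64(0.03), array([  0.59, -24.94,  15.96]))]
```

Emit:
apply_moves:
  rows:
    - {"tx": 0, "ty": -3.5, "tz": 2.3, "spin": 0.03}
    - {"tx": 0, "ty": -3.5, "tz": 2.3, "spin": 0}
    - {"tx": 0, "ty": -3.5, "tz": 2.3, "spin": 0}
    - {"tx": 0, "ty": -3.5, "tz": 2.3, "spin": 0}
    - {"tx": 0, "ty": -3.5, "tz": 2.3, "spin": 0}
    - {"tx": 0, "ty": -3.5, "tz": 2.3, "spin": 0}
    - {"tx": 0, "ty": -3.5, "tz": 2.2, "spin": 0}
    - {"tx": 0, "ty": 0, "tz": 0, "spin": 0}
    - {"tx": 0, "ty": 0, "tz": 0, "spin": 0}

```text
t: 2.95
position: [0.6572, 0.0889, 0.3256]
eef_rot: [0.707, -0.049, 0.704, 0.051]
force: [0.1, 0.3, -0.1]
width: 0.0854
```

```bash
python3 - <<'E'
from h import *; from station import *
import cv2
s=telemetry.observe(); print(np.round(s["position"],3)); plan(s,(.647,.1,.32),np.pi/2+.15)
g=grab_frame("wrist"); cv2.imwrite("pics/w2.png",g["frame"][:,:,::-1]); np.savez("w2.npz",**g,**{"s_"+k:v for k,v in s.items()})
print(boxes_of("wrist","roller_top"),boxes_of("wrist","stand"),boxes_of("wrist","switch_knob"))
E
```

```text
[0.657 0.089 0.326]
x axis [ 0.005  0.003 -1.   ] y [-0.14   0.99   0.002] q6 -1.7
[(np.float64(0.009), array([ 0.56,  1.24, -0.87])), (np.float64(-0.009), array([ 0.56,  1.25, -0.85]))]
[] [{'bbox': [211.6, 69.2, 321.0, 246.4], 'confidence': 0.89}] [{'bbox': [0.0, 57.9, 0.0, 80.9], 'confidence': 0.53}]
```

View pics/w2.png

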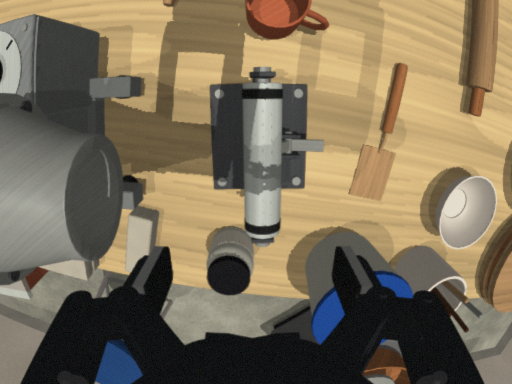

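The wrist view shows the roller at (262,160), with its long axis running rows 84–236. The pawl tail is on the right at (305,146) and the nozzle mouth on the left at (95,205).

```bash
cat > wl.py <<'E'
import numpy as np
def load(f):
    d=dict(np.load(f)); return {k:v for k,v in d.items() if k[:2]!="s_"},{k[2:]:v for k,v in d.items() if k[:2]=="s_"}
E
python3 - <<'E'
from h import *; from wl import load
np.set_printoptions(precision=4,suppress=True)
g,s=load("w2.npz")
for z in (.148,.164,.18):
    a=watz(g,s,(262.5,84),z);b=watz(g,s,(263,236),z);v=b-a
    l=watz(g,s,(244,160),z);r=watz(g,s,(282,160),z)
    print(z,"len",np.linalg.norm(v),"yaw",np.arctan2(v[1],v[0]),"mid",(a+b)/2,"dia",np.linalg.norm(l-r))
f=[watz(g,s,p,.008) for p in [(210,84),(307,84),(211,189)]]; print("foot",f,np.linalg.norm(f[0]-f[1]),np.linalg.norm(f[0]-f[2]))
for p in [(118,205),(95,147),(95,262)]: print("mouth",watz(g,s,p,.27))
E
```

```text
0.148 len 0.1772943237798322 yaw 0.15423511247703955 mid [0.6533 0.1007 0.148 ] dia 0.04199603072937344
0.164 len 0.1684022564844187 yaw 0.15423511247703967 mid [0.6493 0.0994 0.164 ] dia 0.039889750486303846
0.18 len 0.15951018918900514 yaw 0.15423511247703964 mid [0.6453 0.0982 0.18  ] dia 0.03778347024323428
foot [array([0.5726, 0.0127, 0.008 ]), array([0.551 , 0.1591, 0.008 ]), array([0.7406, 0.033 , 0.008 ])] 0.14796160636768663 0.16915173701747307
mouth [ 0.6683 -0.0138  0.27  ]
mouth [ 0.6246 -0.0332  0.27  ]
mouth [ 0.7273 -0.0405  0.27  ]
```

Emit:
apply_moves:
  rows:
    - {"tx": 0, "ty": 1.2, "tz": -0.7, "spin": 0.01}
    - {"tx": 2, "ty": 0, "tz": 0, "spin": 0}
    - {"tx": 3, "ty": 0, "tz": 0, "spin": 0}
    - {"tx": 3, "ty": 0, "tz": 0, "spin": 0}
    - {"tx": 3, "ty": 0, "tz": 0, "spin": 0}
    - {"tx": 2, "ty": 0, "tz": 0, "spin": 0}
    - {"tx": 2, "ty": 0, "tz": 0, "spin": 0}
    - {"tx": 1, "ty": 0, "tz": 0, "spin": 0}
    - {"tx": 0, "ty": 0, "tz": 0, "spin": 0}
    - {"tx": 0, "ty": 0, "tz": 0, "spin": 0}

```text
t: 4.15
position: [0.6416, 0.1204, 0.1686]
eef_rot: [0.71, -0.05, 0.7, 0.054]
force: [0.9, 0.3, 0.2]
width: 0.0857
```

```bash
python3 - <<'E'
from h import *; from station import *
s=telemetry.observe(); print(np.round(s["position"],4),np.round(s["force"],2)); plan(s,(.6493,.0994,.148),np.pi/2+.154)
E
```

```text
[0.6416 0.1204 0.1686] [0.89 0.31 0.17]
x axis [ 0.014  0.007 -1.   ] y [-0.146  0.989  0.005] q6 -1.66
[(np.float64(0.008), array([ 2.06, -2.19,  0.44])), (np.float64(-0.008), array([ 2.06, -2.2 ,  0.41]))]
```

Emit:
apply_moves:
  rows:
    - {"tx": 0, "ty": -1, "tz": 0.2, "spin": 0}
    - {"tx": 0, "ty": -1, "tz": 0.2, "spin": 0}
    - {"tx": 0, "ty": 0, "tz": 0, "spin": 0}
    - {"tx": 1, "ty": 0, "tz": 0, "spin": 0}
    - {"tx": 1, "ty": 0, "tz": 0, "spin": 0}
    - {"tx": 0, "ty": 0, "tz": 0, "spin": 0}
    - {"tx": 0, "ty": 0, "tz": 0, "spin": 0}

```text
t: 4.85
position: [0.6521, 0.0991, 0.1516]
eef_rot: [0.713, -0.049, 0.697, 0.053]
force: [-0.1, -0.7, 0.8]
width: 0.0857
```

```bash
python3 - <<'E'
from h import *; from station import *
s=telemetry.observe(); print(np.round(s["position"],4),np.round(s["force"],2)); plan(s,(.6493,.0994,.148),np.pi/2+.154)
E
```

```text
[0.6521 0.0991 0.1516] [-0.09 -0.75  0.82]
x axis [ 0.022  0.007 -1.   ] y [-0.145  0.989  0.004] q6 -1.69
[(np.float64(0.009), array([ 0.36,  0.07, -0.28])), (np.float64(-0.009), array([ 0.36,  0.07, -0.28]))]
```

Emit:
apply_moves:
  rows:
    - {"tx": 0.2, "ty": 0, "tz": 0, "spin": 0}
    - {"tx": 0, "ty": 0, "tz": 0, "spin": 0}
    - {"tx": 0, "ty": 0, "tz": 0, "spin": 0}
    - {"tx": 0, "ty": 0, "tz": 0, "spin": 0}
    - {"tx": 0, "ty": 0, "tz": 0, "spin": 0}
    - {"tx": 0, "ty": 0, "tz": 0, "spin": 0}
    - {"tx": 0, "ty": 0, "tz": 0, "spin": 0}
  grip: 1
  newtons: 60

```text
t: 5.55
position: [0.6517, 0.0996, 0.1493]
eef_rot: [0.713, -0.05, 0.698, 0.054]
force: [0.1, 0.4, -0.7]
width: 0.0378
```

Emit:
apply_moves:
  rows:
    - {"tx": -0.5, "ty": 0, "tz": 0, "spin": 0}
    - {"tx": -0.5, "ty": 0, "tz": 0, "spin": 0}
    - {"tx": -0.5, "ty": 0, "tz": 0, "spin": 0}
    - {"tx": 0, "ty": 0, "tz": 0, "spin": 0}

```text
t: 5.95
position: [0.6517, 0.0997, 0.1606]
eef_rot: [0.713, -0.049, 0.698, 0.054]
force: [2.6, 1.5, -6.5]
width: 0.038
```

```bash
cat > chk.py <<'E'
from h import *; from station import *
import cv2,sys
s=telemetry.observe(); print(np.round(s["position"],4),np.round(s["force"],2),round(float(s["width"]),4))
fs=[]
for c in ("scene","side"):
    g=grab_frame(c); im=g["frame"][:,:,::-1]; cv2.imwrite(f"pics/{c}_{sys.argv[1]}.png",im)
    print(c,[(np.round(b["bbox"],1).tolist(),round(b["confidence"],2)) for b in boxes_of(c,"outfeed_column")])
    fs.append(im)
r=lambda im,x,y,w,h,f:cv2.resize(im[y:y+h,x:x+w],None,fx=f,fy=f,interpolation=cv2.INTER_CUBIC)
o=np.zeros((500,800,3),np.uint8); o[:450,:390]=r(fs[0],195,220,130,150,3); o[:330,395:800]=r(fs[1],235,100,135,110,3)
cv2.imwrite(f"pics/chk_{sys.argv[1]}.png",o)
E
python3 chk.py a
```

```text
[0.6517 0.0997 0.1606] [ 2.56  1.53 -6.53] 0.038
scene [([380.4, 208.3, 396.0, 254.7], 0.91), ([223.3, 252.8, 290.2, 345.5], 0.69), ([159.1, 127.7, 178.9, 149.8], 0.58)]
side [([131.3, 172.4, 174.9, 199.1], 0.85), ([254.5, 135.3, 307.2, 166.5], 0.7)]
```

View pics/chk_a.png

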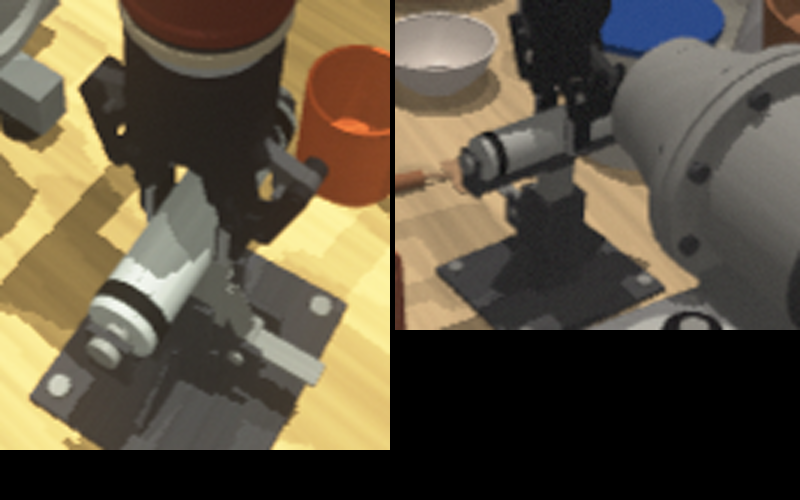

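Emit:
apply_moves:
  rows:
    - {"tx": -0.6, "ty": 0, "tz": 0, "spin": 0}
    - {"tx": -0.6, "ty": 0, "tz": 0, "spin": 0}
    - {"tx": -0.6, "ty": 0, "tz": 0, "spin": 0}
    - {"tx": -0.6, "ty": 0, "tz": 0, "spin": 0}
    - {"tx": -0.6, "ty": 0, "tz": 0, "spin": 0}
    - {"tx": -0.5, "ty": 0, "tz": 0, "spin": 0}
    - {"tx": 0, "ty": 0, "tz": 0, "spin": 0}
    - {"tx": 0, "ty": 0, "tz": 0, "spin": 0}

```text
t: 6.95
position: [0.6517, 0.0997, 0.1912]
eef_rot: [0.713, -0.049, 0.697, 0.054]
force: [3.8, 0.5, -7.0]
width: 0.0382
```

Emit:
apply_moves:
  rows:
    - {"tx": -0.5, "ty": 0, "tz": 0, "spin": 0}
    - {"tx": -0.5, "ty": 0, "tz": 0, "spin": 0}
    - {"tx": 0, "ty": 0, "tz": 0, "spin": 0}
    - {"tx": 0, "ty": 0, "tz": 0, "spin": 0}

```text
t: 7.35
position: [0.6517, 0.0997, 0.1993]
eef_rot: [0.713, -0.049, 0.697, 0.054]
force: [4.1, 0.5, -6.6]
width: 0.0382
```

Emit:
apply_moves:
  rows:
    - {"tx": -0.2, "ty": 0, "tz": 0, "spin": 0}
    - {"tx": 0, "ty": 0, "tz": 0, "spin": 0}
    - {"tx": 0, "ty": 0, "tz": 0, "spin": 0}

```text
t: 7.65
position: [0.6517, 0.0997, 0.2002]
eef_rot: [0.713, -0.049, 0.697, 0.054]
force: [4.0, 0.2, -6.1]
width: 0.0383
```

Emit:
apply_moves:
  rows:
    - {"tx": 0.2, "ty": 0, "tz": 0, "spin": 0}
    - {"tx": 0.1, "ty": 0, "tz": 0, "spin": 0}
    - {"tx": 0, "ty": 0, "tz": 0, "spin": 0}

```text
t: 7.95
position: [0.6517, 0.0997, 0.1977]
eef_rot: [0.713, -0.049, 0.697, 0.054]
force: [2.8, 0.8, -5.1]
width: 0.0384
```

Emit:
apply_moves:
  rows:
    - {"tx": 0, "ty": 0, "tz": 0, "spin": 0}
    - {"tx": 0, "ty": 0, "tz": 0, "spin": 0}
    - {"tx": 0, "ty": 0, "tz": 0, "spin": 0}
    - {"tx": 0, "ty": 0, "tz": 0, "spin": 0}
    - {"tx": 0, "ty": 0, "tz": 0, "spin": 0}
    - {"tx": -3, "ty": 0, "tz": 0, "spin": 0}
    - {"tx": -3, "ty": 0, "tz": 0, "spin": 0}
    - {"tx": -3, "ty": 0, "tz": 0, "spin": 0}
    - {"tx": -3, "ty": 0, "tz": 0, "spin": 0}
    - {"tx": -3, "ty": 0, "tz": 0, "spin": 0}
    - {"tx": 0, "ty": 0, "tz": 0, "spin": 0}
    - {"tx": 0, "ty": 0, "tz": 0, "spin": 0}
  grip: 0

```text
t: 9.15
position: [0.647, 0.0982, 0.355]
eef_rot: [0.712, -0.049, 0.698, 0.054]
force: [0.1, -0.0, -0.1]
width: 0.0851
```

```bash
python3 chk.py b; python3 - <<'E'
from h import *; from station import *
import cv2
s=telemetry.observe(); print(np.round(s["position"],3))
g=grab_frame("wrist"); np.savez("w3.npz",**g,**{"s_"+k:v for k,v in s.items()}); im=g["frame"][:,:,::-1]; cv2.imwrite("pics/w3.png",im)
o=cv2.imread("pics/chk_b.png"); c=o[:330].copy(); 
o2=np.zeros((600,800,3),np.uint8); o2[:450,:390]=o[:450,:390]; o2[:280,395:795]=cv2.resize(im[50:260,150:450],(400,280)); o2[280:600,395:800]=o[:320,395:800]
cv2.imwrite("pics/m3.png",o2)
E
```

```text
[0.647  0.0982 0.355 ] [ 0.07 -0.01 -0.07] 0.0851
scene [([223.7, 232.3, 294.5, 339.4], 0.94)]
side [([252.0, 120.0, 318.4, 165.3], 0.9), ([134.2, 172.8, 176.7, 199.6], 0.81)]
[0.646 0.098 0.353]
```

View pics/m3.png

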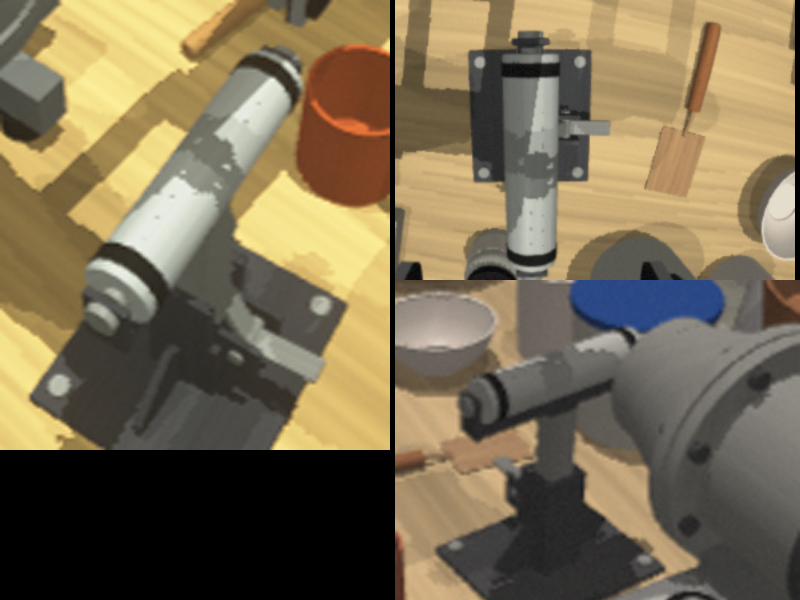

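```bash
python3 - <<'E'
from h import *; from wl import load
np.set_printoptions(precision=4,suppress=True)
print("before",tri([("scene",(286.7,254.7)),("side",(260,157.5))]),"after",tri([("scene",(289.3,238.3)),("side",(260,140))]))
g,s=load("w3.npz")
for z in (.196,.212,.228):
    a=watz(g,s,(247.8,89),z);b=watz(g,s,(248.5,249.5),z);print(z,np.linalg.norm(a-b),(a+b)/2, "dia",np.linalg.norm(watz(g,s,(232.5,170),z)-watz(g,s,(272,170),z)))
# predicted pixel of roller axis ends & bboxes for j
c=np.array([.6495,.0995]); u=np.array([np.cos(.154),np.sin(.154)]); v=np.array([-u[1],u[0]])
import cv2
for j in (0,.016,.032,.048,.064,.08):
    P=[np.r_[c+sx*u*.082+v*.02*np.cos(t),.148+j+.02*np.sin(t)] for sx in(-1,1) for t in np.linspace(0,6.28,60)]
    out=[]
    for cam in ("scene","side"):
        q=np.array([proj(cam,p) for p in P]); out+= [q.min(0).round(1),q.max(0).round(1)]
    print(j,*out)
E
```

```text
before [0.5533 0.0833 0.1647] after [0.5548 0.0856 0.2153]
0.196 0.1795470243095074 [0.6531 0.0957 0.196 ] dia 0.04122553287827221
0.212 0.16989887418726826 [0.6482 0.0951 0.212 ] dia 0.039010235066411915
0.228 0.16025072406502913 [0.6432 0.0945 0.228 ] dia 0.036794937254551664
0 [222.4 258.6] [291.2 347.8] [259.7 134.8] [317.1 167.7]
0.016 [221.9 253.3] [292.  343.3] [259.7 129.7] [317.7 162.7]
0.032 [221.3 247.8] [292.8 338.8] [259.6 124.6] [318.2 157.5]
0.048 [220.8 242. ] [293.6 334. ] [259.6 119.4] [318.7 152.3]
0.064 [220.2 236.1] [294.4 329. ] [259.6 114. ] [319.3 147. ]
0.08 [219.6 229.9] [295.3 323.8] [259.5 108.6] [319.8 141.6]
```

```bash
python3 - <<'E'
from h import *; from station import *
s=telemetry.observe(); print(np.round(s["position"],3)); plan(s,(.48,.12,.36),np.pi/2+.1); plan(s,(.47,-.24,.36),np.pi/2+.1)
E
```

```text
[0.646 0.098 0.353]
x axis [ 0.016  0.009 -1.   ] y [-0.145  0.989  0.006] q6 -1.69
[(np.float64(0.045), array([ -0.93,   3.83, -16.32]))]
x axis [ 0.016  0.009 -1.   ] y [-0.145  0.989  0.006] q6 -1.69
[(np.float64(0.045), array([ -1.25, -31.88, -20.91]))]
```

Emit:
apply_moves:
  rows:
    - {"tx": 0, "ty": 0.5, "tz": -2, "spin": 0.045}
    - {"tx": 0, "ty": 0, "tz": -4, "spin": 0}
    - {"tx": 0, "ty": 0, "tz": -4, "spin": 0}
    - {"tx": 0, "ty": 0, "tz": -4, "spin": 0}
    - {"tx": 0, "ty": -2, "tz": -2, "spin": 0}
    - {"tx": 0, "ty": -4, "tz": -0.5, "spin": 0}
    - {"tx": 0, "ty": -4, "tz": -0.5, "spin": 0}
    - {"tx": 0, "ty": -4, "tz": -0.5, "spin": 0}
    - {"tx": 0, "ty": -4, "tz": -0.5, "spin": 0}
    - {"tx": 0, "ty": -4, "tz": -0.5, "spin": 0}
    - {"tx": 0, "ty": -4, "tz": -0.5, "spin": 0}
    - {"tx": 0, "ty": -3, "tz": -0.5, "spin": 0}
    - {"tx": 0, "ty": 0, "tz": 0, "spin": 0}
    - {"tx": 0, "ty": 0, "tz": 0, "spin": 0}

```text
t: 10.8
position: [0.4679, -0.2142, 0.3306]
eef_rot: [0.704, -0.031, 0.709, 0.041]
force: [0.3, 1.3, -0.2]
width: 0.0856
```

```bash
python3 - <<'E'
from h import *; from station import *
import cv2
s=telemetry.observe(); print(np.round(s["position"],3),np.round(s["q"],2)); plan(s,(.47,-.24,.36),np.pi/2+.1)
g=grab_frame("wrist"); cv2.imwrite("pics/w4.png",g["frame"][:,:,::-1]); np.savez("w4.npz",**g,**{"s_"+k:v for k,v in s.items()})
print(boxes_of("wrist","switch_knob"),boxes_of("wrist","changeover"))
E
```

```text
[ 0.468 -0.214  0.331] [-0.59 -0.08  1.66  0.01  1.58 -2.26]
x axis [-0.008  0.015 -1.   ] y [-0.101  0.995  0.015] q6 -2.26
[(np.float64(-0.002), array([-2.98, -2.55, -0.08])), (np.float64(0.002), array([-2.98, -2.55, -0.07]))]
[{'bbox': [137.0, 205.7, 242.1, 296.0], 'confidence': 0.88}] [{'bbox': [134.3, 204.5, 243.3, 296.8], 'confidence': 0.73}, {'bbox': [410.1, 257.7, 476.5, 326.3], 'confidence': 0.71}]
```

View pics/w4.png

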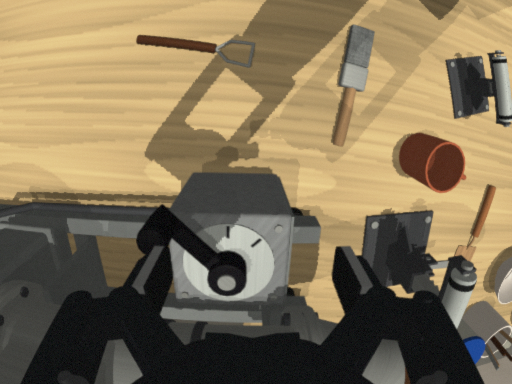

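```bash
python3 - <<'E'
from h import *; from wl import load; from station import *
import cv2
np.set_printoptions(precision=4,suppress=True)
g,s=load("w4.npz")
k=watz(g,s,(151,241),.268); print("knob",k, watz(g,s,(164,211),.222))
for z in (.2,.23,.25,.268): print("hub",z,watz(g,s,(229,279),z))
print("disc ctr (.2)",watz(g,s,(227,263),.2))
c=[watz(g,s,p,.2) for p in [(180,214),(283,214),(291,300)]]; print("box",c,c[1]-c[0],c[2]-c[1])
# predicted pixel check
def wproj(X):
    w,x,y,z=s["eef_rot"];R=Ro.from_quat([x,y,z,w]).as_matrix();M=g["mount"]
    p=R.T@(X-s["position"]);p=M[:3,:3].T@(p-M[:3,3]);d=np.array([p[0],-p[1],-p[2]]);r=np.hypot(d[0],d[1]);th=np.arctan2(r,d[2])
    return g["mtx"][:2,2]+g["mtx"][0,0]*th*d[:2]/r
for yaw in (.08,.12,.155):
    sh=np.array([.6495,.0995]); R=np.array([[np.cos(yaw),-np.sin(yaw)],[np.sin(yaw),np.cos(yaw)]])
    for o in [np.array([.567,-.222])]:
        kn=o+R@(.085*np.array([-.707,-.707])); print(yaw,"shaft->knob",kn,wproj(np.r_[kn,.268]),wproj(np.r_[kn,.222]),"hub",wproj(np.r_[o,.2]),wproj(np.r_[o,.25]))
im=cv2.imread("pics/w4.png"); cv2.imwrite("pics/k4.png",cv2.resize(im[190:320,120:320],None,fx=4,fy=4,interpolation=cv2.INTER_CUBIC))
E
```

```text
knob [ 0.5054 -0.292   0.268 ] [ 0.4982 -0.2927  0.222 ]
hub 0.2 [ 0.5839 -0.2265  0.2   ]
hub 0.23 [ 0.562  -0.2263  0.23  ]
hub 0.25 [ 0.5475 -0.2262  0.25  ]
hub 0.268 [ 0.5344 -0.2262  0.268 ]
disc ctr (.2) [ 0.5625 -0.23    0.2   ]
box [array([ 0.5096, -0.2817,  0.2   ]), array([ 0.4993, -0.178 ,  0.2   ]), array([ 0.609 , -0.1517,  0.2   ])] [-0.0103  0.1037  0.    ] [0.1098 0.0262 0.    ]
0.08 shaft->knob [ 0.5119 -0.2867] [157.4234 248.6902] [170.2169 224.7878] hub [234.0671 267.0286] [232.1758 295.6708]
0.12 shaft->knob [ 0.5145 -0.2889] [155.0737 251.1089] [168.0852 227.0096] hub [234.0671 267.0286] [232.1758 295.6708]
0.155 shaft->knob [ 0.5169 -0.2907] [153.1522 253.2805] [166.3294 229.0082] hub [234.0671 267.0286] [232.1758 295.6708]
```

View pics/k4.png

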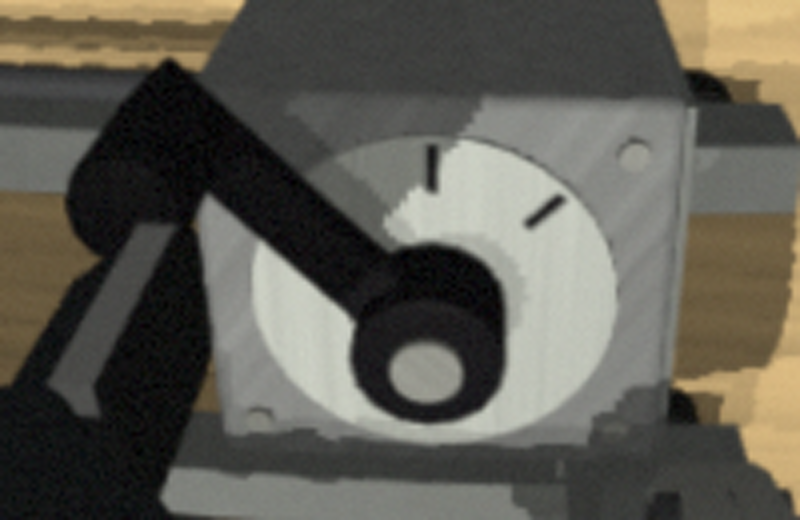

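```bash
python3 - <<'E'
from h import *; from station import *
np.set_printoptions(precision=3,suppress=True)
print("hopper",atz("scene",(100,85),.43),atz("side",(415,147),.43),atz("side",(512,215),.43), atz("side",(440,290),.33))
s=telemetry.observe(); plan(s,(.509,-.291,.3),np.pi/2+.1)
E
```

```text
hopper [ 0.65  -0.244  0.43 ] [ 0.592 -0.344  0.43 ] [ 0.589 -0.494  0.43 ] [ 0.527 -0.491  0.33 ]
x axis [-0.007  0.014 -1.   ] y [-0.104  0.994  0.015] q6 -2.26
[(np.float64(-0.004), array([ 2.98, -8.24,  3.21])), (np.float64(0.004), array([ 2.98, -8.21,  3.28]))]
```

Emit:
apply_moves:
  rows:
    - {"tx": 0, "ty": 0, "tz": 0, "spin": 0}
    - {"tx": 0, "ty": 0, "tz": 0, "spin": 0}
    - {"tx": 0, "ty": 0, "tz": 0, "spin": 0}
  grip: 0.4
  newtons: 20

```text
t: 11.25
position: [0.469, -0.2102, 0.3316]
eef_rot: [0.704, -0.033, 0.708, 0.043]
force: [-1.0, 0.8, -0.3]
width: 0.0512
```

Emit:
apply_moves:
  rows:
    - {"tx": 0, "ty": -3, "tz": 1, "spin": 0}
    - {"tx": 0, "ty": -3, "tz": 1, "spin": 0}
    - {"tx": 0, "ty": -2, "tz": 1, "spin": 0}
    - {"tx": 0, "ty": 0, "tz": 0, "spin": 0}
    - {"tx": 1, "ty": 0, "tz": 0, "spin": 0}
    - {"tx": 1, "ty": 0, "tz": 0, "spin": 0}
    - {"tx": 0, "ty": 0, "tz": 0, "spin": 0}
    - {"tx": 0, "ty": 0, "tz": 0, "spin": 0}

```text
t: 12.05
position: [0.509, -0.2834, 0.3091]
eef_rot: [0.704, -0.036, 0.707, 0.046]
force: [-0.3, -0.4, 0.8]
width: 0.0514
```

```bash
python3 - <<'E'
from h import *; from station import *
s=telemetry.observe(); print(s["position"],s["force"]); plan(s,(.509,-.291,.232),np.pi/2+.1)
E
```

```text
[ 0.50904227 -0.28337616  0.30912364] [-0.29841003 -0.44127018  0.81613516]
x axis [-0.005  0.015 -1.   ] y [-0.115  0.993  0.015] q6 -2.33
[(np.float64(0.015), array([ 7.7 , -0.87, -0.05]))]
```

Emit:
apply_moves:
  rows:
    - {"tx": 0, "ty": -0.7, "tz": 0, "spin": 0.015}
    - {"tx": 0, "ty": 0, "tz": 0, "spin": 0}
    - {"tx": 1.5, "ty": 0, "tz": 0, "spin": 0}
    - {"tx": 1.5, "ty": 0, "tz": 0, "spin": 0}
    - {"tx": 1.5, "ty": 0, "tz": 0, "spin": 0}
    - {"tx": 0, "ty": 0, "tz": 0, "spin": 0}
    - {"tx": 0, "ty": 0, "tz": 0, "spin": 0}

```text
t: 12.75
position: [0.509, -0.2891, 0.2595]
eef_rot: [0.704, -0.03, 0.708, 0.041]
force: [0.3, -0.4, 0.7]
width: 0.0515
```

Emit:
apply_moves:
  rows:
    - {"tx": 1, "ty": 0, "tz": 0, "spin": 0}
    - {"tx": 1, "ty": 0, "tz": 0, "spin": 0}
    - {"tx": 0.5, "ty": 0, "tz": 0, "spin": 0}
    - {"tx": 0, "ty": 0, "tz": 0, "spin": 0}
    - {"tx": 0, "ty": 0, "tz": 0, "spin": 0}

```text
t: 13.25
position: [0.509, -0.2887, 0.2325]
eef_rot: [0.705, -0.03, 0.708, 0.041]
force: [0.2, 0.1, 0.7]
width: 0.0516
```

Emit:
apply_moves:
  rows:
    - {"tx": 0, "ty": 0, "tz": 0, "spin": 0}
    - {"tx": 0, "ty": 0, "tz": 0, "spin": 0}
    - {"tx": 0, "ty": 0, "tz": 0, "spin": 0}
    - {"tx": 0, "ty": 0, "tz": 0, "spin": 0}
  grip: 0.62

```text
t: 13.65
position: [0.5094, -0.2902, 0.234]
eef_rot: [0.705, -0.031, 0.707, 0.039]
force: [0.1, -0.6, -0.9]
width: 0.0324
```

```bash
python3 - <<'E'
from h import *; from station import *
import cv2
s=telemetry.observe(); print(s["position"],s["force"],s["width"]); plan(s,(.509,-.291,.232),np.pi/2+.1)
g=grab_frame("wrist");a=g["frame"][:,:,::-1]; b=grab_frame("side")["frame"][:,:,::-1]
np.savez("w5.npz",**g,**{"s_"+k:v for k,v in s.items()})
o=np.zeros((600,800,3),np.uint8); o[:384,:512]=a; o[384:600,:288]=cv2.resize(b[150:300,270:470],(288,216))
cv2.imwrite("pics/m5.png",o)
E
```

```text
[ 0.50940216 -0.29024921  0.23403217] [ 0.08153146 -0.56959581 -0.93255612] 0.03235583103401382
x axis [-0.004  0.012 -1.   ] y [-0.099  0.995  0.012] q6 -2.33
[(np.float64(0.001), array([ 0.2 , -0.07, -0.05])), (np.float64(-0.001), array([ 0.2 , -0.07, -0.05]))]
```

View pics/m5.png

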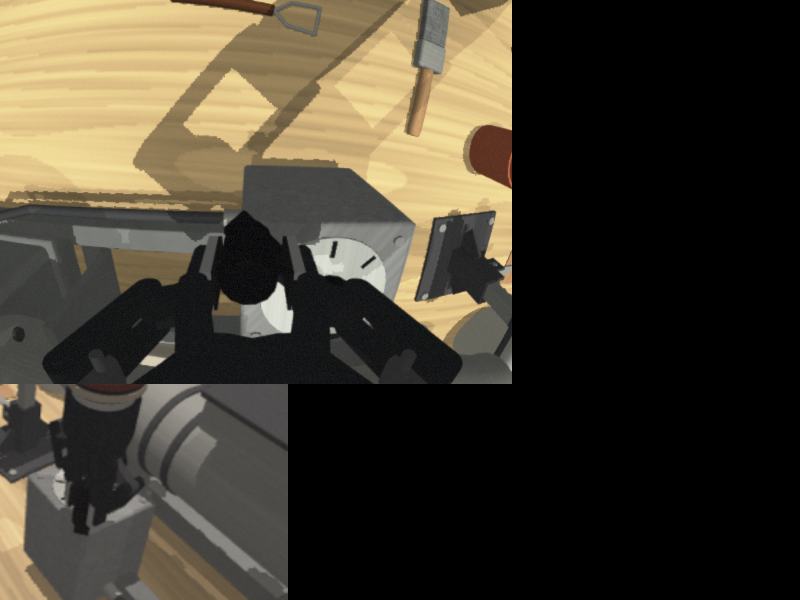

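Emit:
apply_moves:
  rows:
    - {"tx": 0, "ty": 0.9, "tz": -0.7, "spin": 0}
    - {"tx": 0, "ty": 0.9, "tz": -0.7, "spin": 0}
    - {"tx": 0, "ty": 1, "tz": -0.4, "spin": 0}
    - {"tx": 0, "ty": 1, "tz": -0.4, "spin": 0}
    - {"tx": 0, "ty": 1, "tz": -0.15, "spin": 0}
    - {"tx": 0, "ty": 0, "tz": 0, "spin": 0}
    - {"tx": 0, "ty": 0, "tz": 0, "spin": 0}

```text
t: 14.45
position: [0.4784, -0.2472, 0.2342]
eef_rot: [0.704, -0.033, 0.708, 0.035]
force: [-0.4, 1.3, 0.6]
width: 0.0324
```

```bash
python3 - <<'E'
from h import *; from station import *; from wl import load
g,s=load("w5.npz"); k=watz(g,s,(248,276),.268); print("knob was",k)
M=np.array([k[0],k[1]])*.5+.5*np.array([.5094,-.2902])
y=.095; R=np.array([[np.cos(y),-np.sin(y)],[np.sin(y),np.cos(y)]]); off=M+R@[-.0249,.0601]; print("off",off)
s=telemetry.observe(); print(s["t"],s["position"],s["force"],s["width"]); plan(s,(off[0],off[1],.233),np.pi/2+.1)
E
```

```text
knob was [ 0.50298907 -0.29345893  0.268     ]
off [ 0.4757059 -0.2343624]
14.45 [ 0.47844968 -0.24721932  0.23419558] [-0.44286599  1.30632676  0.6180652 ] 0.03237568837386194
x axis [-0.005  0.003 -1.   ] y [-0.097  0.995  0.003] q6 -2.29
[(np.float64(0.003), array([ 0.12,  1.31, -0.15])), (np.float64(-0.003), array([ 0.12,  1.31, -0.14]))]
```

Emit:
apply_moves:
  rows:
    - {"tx": 0, "ty": 0.6, "tz": -0.1, "spin": 0}
    - {"tx": 0, "ty": 0.6, "tz": 0, "spin": 0}
    - {"tx": 0, "ty": 0, "tz": 0, "spin": 0}

```text
t: 14.75
position: [0.477, -0.2344, 0.2344]
eef_rot: [0.705, -0.033, 0.708, 0.036]
force: [0.6, 0.0, 0.6]
width: 0.0325
```

```bash
python3 - <<'E'
from h import *; from station import *
import cv2
s=telemetry.observe(); print(s["t"],s["position"],s["force"],s["width"])
g=grab_frame("wrist");a=g["frame"][:,:,::-1]; b=grab_frame("side")["frame"][:,:,::-1]
o=np.zeros((384,800,3),np.uint8); o[:,:512]=a; o[:216,512:]=cv2.resize(b[150:300,270:470],(288,216)); cv2.imwrite("pics/m6.png",o)
plan(telemetry.observe(),(.4757,-.2344,.233),np.pi/2+.1)
E
```

```text
14.75 [ 0.47700281 -0.23438221  0.23441509] [0.57606905 0.04923156 0.61295684] 0.032519805646963953
x axis [-0.004  0.003 -1.   ] y [-0.097  0.995  0.003] q6 -2.27
[(np.float64(0.003), array([ 0.14,  0.06, -0.12])), (np.float64(-0.003), array([ 0.14,  0.07, -0.12]))]
```

View pics/m6.png

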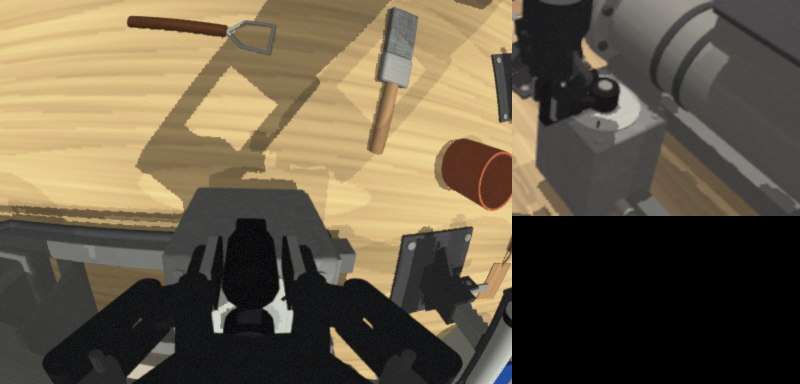

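Emit:
apply_moves:
  rows:
    - {"tx": 0, "ty": 0, "tz": 0, "spin": 0}
    - {"tx": 0, "ty": 0, "tz": 0, "spin": 0}
    - {"tx": 0, "ty": 0, "tz": 0, "spin": 0}
    - {"tx": 0, "ty": 0, "tz": 0, "spin": 0}
    - {"tx": 0, "ty": 0, "tz": 0, "spin": 0}
    - {"tx": 0, "ty": 0, "tz": 0, "spin": 0}
    - {"tx": 0, "ty": 0, "tz": 0, "spin": 0}
    - {"tx": 0, "ty": 0, "tz": 0, "spin": 0}
    - {"tx": 0, "ty": 0, "tz": 0, "spin": 0}
    - {"tx": 0, "ty": 0, "tz": 0, "spin": 0}
    - {"tx": 0, "ty": 0, "tz": 0, "spin": 0}
    - {"tx": 0, "ty": 0, "tz": 0, "spin": 0}
    - {"tx": 0, "ty": 0, "tz": 0, "spin": 0}
    - {"tx": 0, "ty": 0, "tz": 0, "spin": 0}
    - {"tx": 0, "ty": 0, "tz": 0, "spin": 0}
    - {"tx": 0, "ty": 0, "tz": 0, "spin": 0}
    - {"tx": 0, "ty": 0, "tz": 0, "spin": 0}
    - {"tx": 0, "ty": 0, "tz": 0, "spin": 0}
    - {"tx": 0, "ty": 0, "tz": 0, "spin": 0}
    - {"tx": 0, "ty": 0, "tz": 0, "spin": 0}

```text
t: 16.85
position: [0.4771, -0.2357, 0.2345]
eef_rot: [0.705, -0.033, 0.708, 0.035]
force: [0.4, -0.0, -0.8]
width: 0.0327
```

Emit:
apply_moves:
  rows:
    - {"tx": 0, "ty": 1, "tz": 0, "spin": 0}
    - {"tx": 0, "ty": 1, "tz": 0.2, "spin": 0}
    - {"tx": 0, "ty": 1, "tz": 0.4, "spin": 0}
    - {"tx": 0, "ty": 1, "tz": 0.4, "spin": 0}
    - {"tx": 0, "ty": 1, "tz": 0.7, "spin": 0}
    - {"tx": 0, "ty": 0.5, "tz": 0.4, "spin": 0}
    - {"tx": 0, "ty": 0, "tz": 0, "spin": 0}
    - {"tx": 0, "ty": 0, "tz": 0, "spin": 0}

```text
t: 17.65
position: [0.4923, -0.1776, 0.2345]
eef_rot: [0.704, -0.035, 0.709, 0.032]
force: [0.7, 2.2, -0.3]
width: 0.0328
```

```bash
python3 - <<'E'
from h import *; from station import *
M=np.array([.4757,-.2344]); y=.095; R=np.array([[np.cos(y),-np.sin(y)],[np.sin(y),np.cos(y)]]); p=M+R@[.0249,.0601]; print("pug",p)
s=telemetry.observe(); print(s["t"],s["position"],s["force"],s["width"]); plan(s,(p[0],p[1],.233),np.pi/2+.1)
E
```

```text
pug [ 0.49478681 -0.17220905]
17.65 [ 0.49232153 -0.1775696   0.23448552] [ 0.65187055  2.18879162 -0.28823763] 0.03279290197169538
x axis [-0.007 -0.003 -1.   ] y [-0.095  0.996 -0.003] q6 -2.16
[(np.float64(0.005), array([0.15, 0.51, 0.29])), (np.float64(-0.005), array([0.15, 0.51, 0.3 ]))]
```

Force +2.2 N in y means the detent is drawing the knob on. I'll follow it, open the fingers and lift clear.

Emit:
apply_moves:
  rows:
    - {"tx": 0, "ty": 0.5, "tz": 0.3, "spin": 0}
    - {"tx": 0, "ty": 0, "tz": 0, "spin": 0}
    - {"tx": 0, "ty": 0, "tz": 0, "spin": 0}

```text
t: 17.95
position: [0.495, -0.1722, 0.2343]
eef_rot: [0.704, -0.035, 0.709, 0.032]
force: [-0.8, 0.2, 0.3]
width: 0.0325
```

Emit:
apply_moves:
  rows:
    - {"tx": 0, "ty": 0, "tz": 0, "spin": 0}
    - {"tx": 0, "ty": 0, "tz": 0, "spin": 0}
    - {"tx": -1.5, "ty": 0, "tz": 0, "spin": 0}
    - {"tx": -2, "ty": 0, "tz": 0, "spin": 0}
    - {"tx": -3, "ty": 0, "tz": 0, "spin": 0}
    - {"tx": -3, "ty": 0, "tz": 0, "spin": 0}
    - {"tx": -2, "ty": 0, "tz": -2, "spin": 0}
    - {"tx": -2, "ty": 0, "tz": -3, "spin": 0}
    - {"tx": 0, "ty": 0, "tz": -2, "spin": 0}
    - {"tx": 0, "ty": 0, "tz": 0, "spin": 0}
    - {"tx": 0, "ty": 0, "tz": 0, "spin": 0}
  grip: 0.45

```text
t: 19.05
position: [0.4241, -0.1802, 0.3851]
eef_rot: [0.706, -0.036, 0.707, 0.029]
force: [0.0, 0.2, 0.5]
width: 0.0469
```

```bash
python3 - <<'E'
from h import *; from station import *
import cv2
s=telemetry.observe(); print(s["t"],s["position"],s["force"],s["width"])
g=grab_frame("wrist");a=g["frame"][:,:,::-1]; print(boxes_of("wrist","switch_knob")); b=grab_frame("side")["frame"][:,:,::-1]; print(boxes_of("side","outfeed_column")); c=grab_frame("scene")["frame"][:,:,::-1]; print(boxes_of("scene","outfeed_column"))
np.savez("w7.npz",**g,**{"s_"+k:v for k,v in s.items()})
o=np.zeros((600,800,3),np.uint8); o[:384,:512]=a; o[:216,512:]=cv2.resize(b[110:260,240:440],(288,216)); o[220:604,512:][:,:288]=cv2.resize(c,(507,380))[:,110:398]
cv2.imwrite("pics/m7.png",o)
E
```

```text
19.05 [ 0.42410075 -0.18017088  0.38508812] [0.01093381 0.2188687  0.51202943] 0.046884733080653045
[{'bbox': [383.9, 259.8, 435.7, 318.1], 'confidence': 0.6}, {'bbox': [206.0, 222.9, 263.2, 291.6], 'confidence': 0.59}]
[{'bbox': [130.5, 171.8, 175.4, 199.7], 'confidence': 0.77}, {'bbox': [267.0, 118.2, 317.4, 166.0], 'confidence': 0.66}]
[{'bbox': [224.7, 234.3, 293.0, 337.3], 'confidence': 0.8}, {'bbox': [383.3, 208.5, 397.3, 255.6], 'confidence': 0.78}]
```

View pics/m7.png

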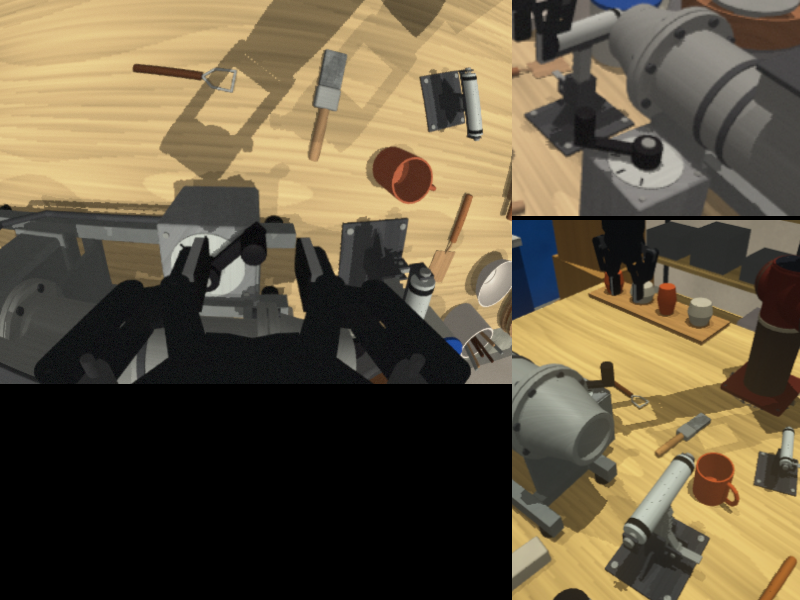

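```bash
python3 - <<'E'
from h import *; from wl import load; from station import *
g,s=load("w7.npz"); k=watz(g,s,(254,248),.268); h=watz(g,s,(209,278),.232); d=k-h; print(k,h,"angle rel. -x, minus mill yaw .095:",np.arctan2(d[1],-d[0])+.095,np.hypot(*d[:2]))
ticket.close_job()
E
```

```text
[ 0.49032994 -0.17342568  0.268     ] [ 0.55974272 -0.22199145  0.232     ] angle rel. -x, minus mill yaw .095: 0.7055018633240348 0.08471580362951027
the job is handed in; nothing more can be done
```

The roller is up at the set notch, the mill was stopped and then switched over to pug, and the job is handed in at about 19 s of the 70 s allowed.

- **Roller:** I gripped the larger stand's roller and lifted it about 51 mm from its starting notch (notch 1), then let it drop back onto the pawl. Triangulated from the scene and side cameras, its axis rose from 0.165 m to 0.215 m. That fits notch 4, whose axis is nominally 0.212 m and top 232 mm, level with the nozzle bore. Single-view estimates were within 5–8 mm of this, so they didn't point clearly to another notch.
- **Switch:** I moved the knob loosely caged between the fingers, from mix to centre off. The picture at off showed the handle square to the barrel. I held it there a little over 2 s, then took it over to pug until the detent drew it in.
- **Last checks:**
  - The final picture shows the handle slanted to the nozzle side and the roller still raised.
  - The rough measured handle angle is 0.71 rad against 0.785. The picture and the knob's force dropping to nearly zero agree with it being seated.
  - The wrist force readings never passed about 10 N, the gripper is clear, and nothing else on the bench looked moved.
- **Rejected call:** the first move call was refused for missing fields, and nothing moved.

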